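# Return the straight couplings to their stock trays

### The arm

A 6-joint arm with a two-finger parallel gripper is mounted at the origin on the work surface. World frame = base frame: x ahead of the robot, y to its left, z up, the work surface at z = 0. Lengths are in m, angles in rad, forces in N, time in s.
With the tool pointing down it reaches from about 0.375 to 0.925 m from the base axis. Payload 5.7 kg.
Tool frame: the origin (TCP) lies on the centre line of the jaws, within the pads' length; the fingertips stand 8 mm ahead of it and the grasp point (between the pads) lies 11 mm behind it (robot.tip_reach is the distance from the TCP to the fingertips, in m); z points along the fingers, y is the direction in which the jaws open and shut (so a half turn about z gives the same grasp; the last joint's range is limited). The gripper opens to 85 mm and grips with 20 to 120 N. Pads are 22 mm wide; open, the fingers measure 114 mm over their backs; the gripper's body (76 mm by 85 mm) begins 54 mm behind the grasp point. The pads swing forward as they close: fully open they stand 13 mm farther back than shut.
Start: joints at [-1.409, 0.359, 1.51, -0, 1.272, -0.115], TCP at [0.164, -0.577, 0.239] pointing down, gripper open.
Joint ranges: [-2.97, 2.97], [-1.01, 2.36], [0.21, 2.38], [-0.96, 4.11], [0.2, 2.71], [-2.98, 2.98]. Speed limits (rad/s): [2.39, 2.39, 3.14, 3.14, 3.14, 3.14].

### API

Orientations are given as a 3x3 rotation matrix whose columns are the frame's x, y, z axes.
In Python, from plant import robot gives the robot as it stands. The module is installed in compiled form; this text tells all that it offers. Calls block until the motion is done:
- robot.move_pose(position, orientation): joint-space move of the TCP to a pose.
- robot.line_to(position, attitude=None, feed=0.15, until_force=None): straight line of the TCP; attitude=None keeps the orientation; feed is the mean speed in m/s. With until_force (N) it stops when the force on the tool has changed by that much, and returns True; else False.
- robot.set_joints(angles): joint-space move.
- robot.move_gripper(opening): finger opening in m; the grip force is fixed at half the most; returns when the fingers have stopped.
- robot.wait(seconds).
- robot.solve_ik(position, orientation): joint angles nearest the present ones, or None.
- robot.grab_frame(name): name is "scene" or "top" or "wrist"; returns a dict with "frame" (480x640x3 uint8, red, green, blue), "K" (3x3 intrinsics, pixels), "extrinsics" (4x4, takes a point from camera to world coordinates); the wrist camera has in their place "hand_eye" (4x4, takes a point from camera to tool coordinates, whose origin is the TCP and whose axes are the flange's). Camera axes: x right, y down, z forward; pixel columns grow to the right and rows downward; lengths in m; the calibration is good to about 2 mm. A picture is of the moment at which its call begins: read the wrist's pose just before it. There is no depth.
A pose or a line that the arm cannot do raises robot.PlanningError and nothing moves.
- robot.hand_in(): hands the job in, once; it reports no verdict.
Readings, each from a call of its own:
- robot.current_t(): time.
- robot.current_q(): joint angles.
- robot.current_joint_velocities(): joint speeds.
- robot.current_joint_torque(): joint torques, N m.
- robot.current_eef_pos(): TCP position.
- robot.current_tcp_rot(): TCP orientation.
- robot.current_force(): force on the tool from outside, world axes, zero at the start.
- robot.current_moment(): the same for the moment, N m.
- robot.current_finger_gap(): finger opening in m.
Only numpy, scipy, OpenCV 4.12 (cv2) and the standard library are available. Lean on these libraries where they do the work, as an engineer would, in place of code of your own. Each camera call takes 0.05 s, during which the arm holds its last target.

### The job

Three straight pipe couplings (plain open tubes: one small, one medium, one large) stand loose on the bench among other fittings. Put each one back in the stock tray that already holds a coupling of its size, standing upright on the floor of the tray's empty cell. Leave the elbow, the tee and the end cap where they are.

Things in the scene. Friction and masses are not known exactly. Their poses are not given: they have to be found in the camera images.
- coupling_small: the small straight coupling: a loose, upright, plain grey plastic tube open at both ends, 33 mm outside diameter, 44 mm high, wall 4 mm, under 0.2 kg; origin at the centre of its underside, z up along its axis
- tray_small: fixed low cardboard tray holding a fixed small coupling (33 mm across, its top 47 mm above the bench); outside 116 (x) by 182 (y) mm, walls 3 mm thick, 32 high, floor 3 mm thick; a 4 mm divider, 30 high, makes two cells, each 110 (x) by 86 (y) mm: that centred at y = +45 mm holds the coupling, that at y = -45 mm is empty; origin: centre of the underside
- coupling_medium: the medium straight coupling: a loose, upright, plain grey plastic tube open at both ends, 43 mm outside diameter, 53 mm high, wall 4 mm, under 0.2 kg; origin at the centre of its underside, z up along its axis
- tray_medium: fixed low cardboard tray holding a fixed medium coupling (43 mm across, its top 56 mm above the bench); outside 116 (x) by 182 (y) mm, walls 3 mm thick, 32 high, floor 3 mm thick; a 4 mm divider, 30 high, makes two cells, each 110 (x) by 86 (y) mm: that centred at y = +45 mm holds the coupling, that at y = -45 mm is empty; origin: centre of the underside
- coupling_large: the large straight coupling: a loose, upright, plain grey plastic tube open at both ends, 56 mm outside diameter, 66 mm high, wall 4 mm, under 0.2 kg; origin at the centre of its underside, z up along its axis
- tray_large: fixed low cardboard tray holding a fixed large coupling (56 mm across, its top 69 mm above the bench); outside 116 (x) by 182 (y) mm, walls 3 mm thick, 32 high, floor 3 mm thick; a 4 mm divider, 30 high, makes two cells, each 110 (x) by 86 (y) mm: that centred at y = +45 mm holds the coupling, that at y = -45 mm is empty; origin: centre of the underside
- elbow: a 90 degree grey plastic elbow lying flat: two sockets of 36 mm diameter, each ending 24 mm from the origin along x and along y, 36 mm high; origin on its underside, 12 mm in x and y from the crossing of the two axes; loose; not a coupling: it stays where it is
- tee: a grey plastic tee lying flat: three sockets of 36 mm diameter, the run along y 68 mm long, the branch ending 28 mm from the origin along +x; origin on its underside, 8 mm from the run's axis; loose; not a coupling: it stays where it is
- cap: a grey plastic end cap, 48 mm in diameter, 36 mm high, with a closed, slightly domed top; origin at the centre of its underside; loose; not a coupling: it stays where it is
Things that resemble listed ones, but are neither listed nor needed, are in the scene too. What is shaped like the coupling_small but green or red is not meant.

How it is judged:
At the end, for the whole second after the job is handed in: Each coupling stands in the empty cell of the tray that holds its own size: its centre within 55 mm of the tray's middle in tray x and between -88 mm and 0 in tray y, its lower end on the tray's floor (at most 11 mm above the underside), upright (either end up) within 0.15 rad, at rest (x of coupling_small in the frame of tray_small between -0.055 and 0.055 m and y of coupling_small in the frame of tray_small between -0.088 and 0 m and (z of coupling_small in the frame of tray_small between -0.005 and 0.011 m or z of coupling_small in the frame of tray_small between 0.039 and 0.055 m) and angle between the z axis of coupling_small and the z axis of tray_small, either way round below 0.15 rad and linear speed of each of coupling_small, coupling_medium, coupling_large below 0.02 m/s and angular speed of each of coupling_small, coupling_medium, coupling_large below 0.3 rad/s and x of coupling_medium in the frame of tray_medium between -0.055 and 0.055 m and y of coupling_medium in the frame of tray_medium between -0.088 and 0 m and (z of coupling_medium in the frame of tray_medium between -0.005 and 0.011 m or z of coupling_medium in the frame of tray_medium between 0.048 and 0.064 m) and angle between the z axis of coupling_medium and the z axis of tray_medium, either way round below 0.15 rad and x of coupling_large in the frame of tray_large between -0.055 and 0.055 m and y of coupling_large in the frame of tray_large between -0.088 and 0 m and (z of coupling_large in the frame of tray_large between -0.005 and 0.011 m or z of coupling_large in the frame of tray_large between 0.061 and 0.077 m) and angle between the z axis of coupling_large and the z axis of tray_large, either way round below 0.15 rad); the robot touches nothing.
It fails at once if the elbow is moved by more than 30 mm (distance of elbow from where it was at the start of the episode above 0.03 m).
It fails at once if the tee is moved by more than 30 mm (distance of tee from where it was at the start of the episode above 0.03 m).
It fails at once if the end cap is moved by more than 30 mm (distance of cap from where it was at the start of the episode above 0.03 m).
It also fails if it takes over 80 s, if anything falls off the work surface, if the arm or the gripper's body presses on something with over 40 N, if the wrist force passes 120 N, or if a joint passes its speed limit or range.

## Working session

There is one attempt and no reset: what is moved stays moved. The work goes in short steps, each a Python script; the robot and the scene stay as the last script left them, time stands still between calls to the robot, and variables do not carry over. Pictures are saved under pics/ and viewed, and the job is handed in when it is done.

```bash
mkdir -p pics; python3 - <<'E'
from plant import robot
import cv2,numpy as np
for n in("scene","top","wrist"):
    f=robot.grab_frame(n); cv2.imwrite(f"pics/{n}0.png",f["frame"][:,:,::-1])
    print(n,f["K"].tolist()); print(np.round(f.get("extrinsics",f.get("hand_eye")),4).tolist())
print(robot.current_t(),robot.current_tcp_rot().round(3).tolist() , robot.tip_reach)
E
```

```text
scene [[588.4332169316493, 0.0, 310.2706667775527], [0.0, 588.4332169316493, 253.27072880738606], [0.0, 0.0, 1.0]]
[[0.838, 0.3927, -0.3788, 0.9201], [0.5453, -0.5797, 0.6054, -0.6313], [0.0181, -0.7139, -0.7, 0.7634], [0.0, 0.0, 0.0, 1.0]]
top [[502.7918655307622, 0.0, 317.4947623134959], [0.0, 502.7918655307622, 236.48598093559454], [0.0, 0.0, 1.0]]
[[-0.0065, -0.9873, 0.1589, 0.3714], [-0.9998, 0.0097, 0.0193, 0.0038], [-0.0206, -0.1587, -0.9871, 0.8312], [0.0, 0.0, 0.0, 1.0]]
wrist [[379.5532272421491, 0.0, 321.88195891748853], [0.0, 379.5532272421491, 236.85904905498944], [0.0, 0.0, 1.0]]
[[0.0011, -0.9501, -0.3121, 0.0811], [1.0, 0.001, 0.0006, 0.0006], [-0.0003, -0.3121, 0.9501, -0.1349], [0.0, 0.0, 0.0, 1.0]]
0.15 [[0.962, 0.273, -0.0], [0.273, -0.962, 0.001], [0.0, -0.001, -1.0]] 0.008
```

View pics/scene0.png

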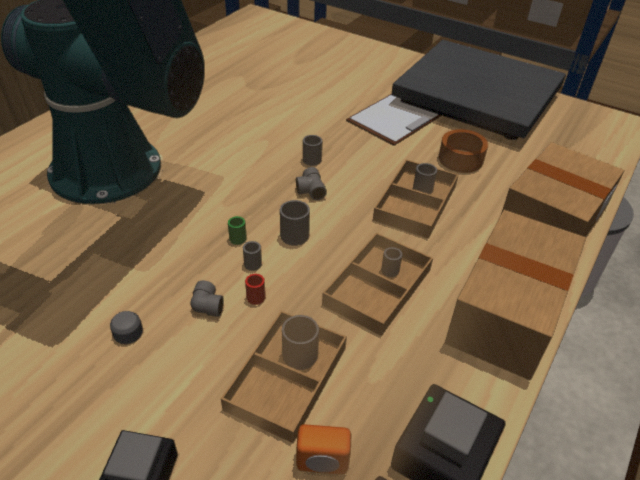

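View pics/top0.png

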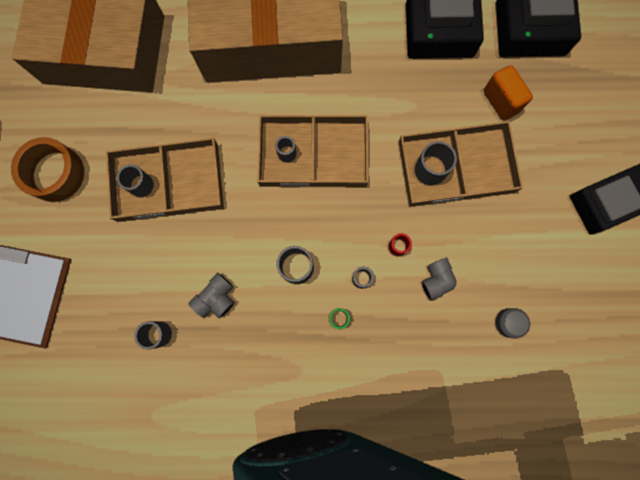

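View pics/wrist0.png

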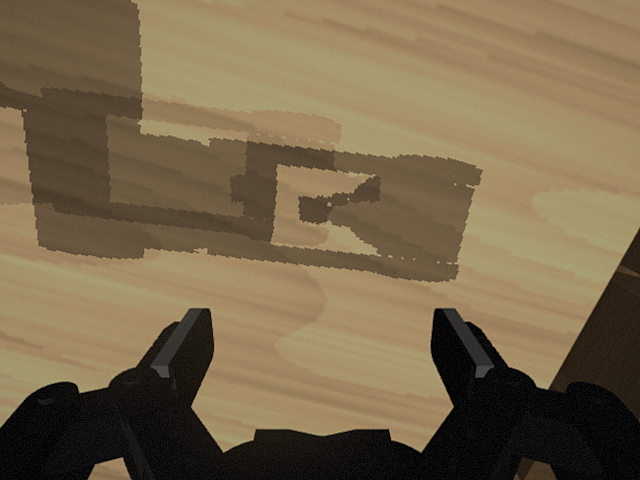

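```bash
python3 - <<'E'
import cv2,numpy as np
im=cv2.imread("pics/top0.png")
a=cv2.resize(im[225:360,120:540],None,fx=1.9,fy=1.9,interpolation=cv2.INTER_CUBIC)
b=cv2.resize(im[105:225,95:535],None,fx=1.8,fy=1.8,interpolation=cv2.INTER_CUBIC)[:, :798]
b=b[:,:798];a=a[:,:798]
cv2.imwrite("pics/crop1.png",np.vstack([np.pad(x,((0,0),(0,800-x.shape[1]),(0,0))) for x in(a,b)]))
E
```

```text
(no output)
```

View pics/crop1.png

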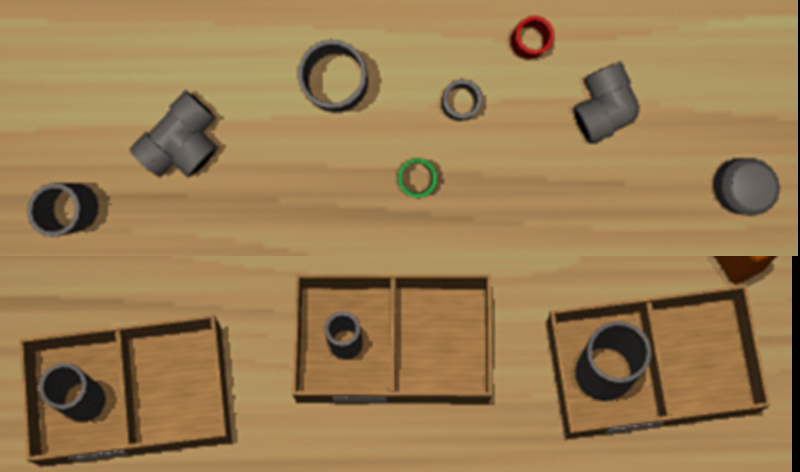

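```bash
cat > h.py <<'E'
import cv2,numpy as np
from plant import robot
def cast(f,px,z,E=None):
    E=f["extrinsics"] if E is None else E
    px=np.atleast_2d(px).astype(float)
    d=np.c_[px,np.ones(len(px))]@np.linalg.inv(f["K"]).T@E[:3,:3].T
    o=E[:3,3]; return o+d*((z-o[2])/d[:,2])[:,None]
def circ(P):
    A=np.c_[2*P[:,:2],np.ones(len(P))]; s=np.linalg.lstsq(A,(P[:,:2]**2).sum(1),rcond=None)[0]
    r=np.sqrt(s[2]+s[0]**2+s[1]**2); res=np.abs(np.linalg.norm(P[:,:2]-s[:2],axis=1)-r).mean()
    return s[:2],2*r,res
def down(yaw): # tool y axis along (cos yaw, sin yaw)
    y=np.array([np.cos(yaw),np.sin(yaw),0]); z=np.array([0,0,-1.]); return np.c_[np.cross(y,z),y,z]
E
python3 - <<'E'
from h import *
f=robot.grab_frame("top"); im=f["frame"]
hsv=cv2.cvtColor(im,cv2.COLOR_RGB2HSV)
print("sample rim/inside/side", [hsv[r,c].tolist() for r,c in((265,279),(265,285),(334,137),(278,353),(334,170))])
for n,(u,v),w,h in(("large",(297,265),26,.066),("small",(364,278),17,.044),("med",(152,335),22,.053),("tS",(287,148),17,.047),("tM",(132,180),20,.056),("tL",(437,162),27,.069)):
    roi=hsv[v-w:v+w,u-w:u+w]
    m=((roi[...,1]<70)&(roi[...,2]>62)).astype(np.uint8)*255
    k,l,st,_=cv2.connectedComponentsWithStats(m,connectivity=8); i=1+np.argmax(st[1:,4]); m=(l==i).astype(np.uint8)
    c=max(cv2.findContours(m,cv2.RETR_EXTERNAL,cv2.CHAIN_APPROX_NONE)[0],key=len)[:,0]
    hull=cv2.convexHull(c)[:,0]
    e=cv2.fitEllipse(hull); t=np.linspace(0,6.28,60)
    pts=c+[u-w,v-w]
    P=cast(f,pts,h); ce,d,res=circ(P)
    print(n,st[i].tolist(),"centre",ce.round(4),"dia+1px",d.round(4),res.round(4),np.linalg.norm(ce).round(3))
E
```

```text
sample rim/inside/side [[15, 19, 54], [17, 126, 125], [15, 23, 45], [0, 3, 75], [150, 11, 23]]
large [6, 7, 36, 36, 264] centre [0.4532 0.0545] dia+1px 0.0538 0.0004 0.457
small [6, 6, 21, 21, 143] centre [ 0.4337 -0.0515] dia+1px 0.0309 0.0004 0.437
med [5, 9, 27, 27, 184] centre [0.3466 0.2797] dia+1px 0.0404 0.0004 0.445
tS [6, 5, 19, 19, 117] centre [0.649  0.0715] dia+1px 0.0303 0.0004 0.653
tM [5, 5, 26, 25, 173] centre [0.5961 0.3202] dia+1px 0.0407 0.0004 0.677
tL [11, 7, 36, 33, 239] centre [ 0.6171 -0.1719] dia+1px 0.0538 0.0005 0.641
```

```bash
python3 - <<'E'
import cv2,numpy as np
im=cv2.imread("pics/top0.png")
for n,(u,v) in(("M",(100,130)),("S",(250,105)),("L",(392,112))):
    cv2.imwrite(f"pics/tray{n}.png",cv2.resize(im[v:v+100,u:u+133],None,fx=6,fy=6,interpolation=cv2.INTER_CUBIC))
E
```

```text
(no output)
```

View pics/trayM.png

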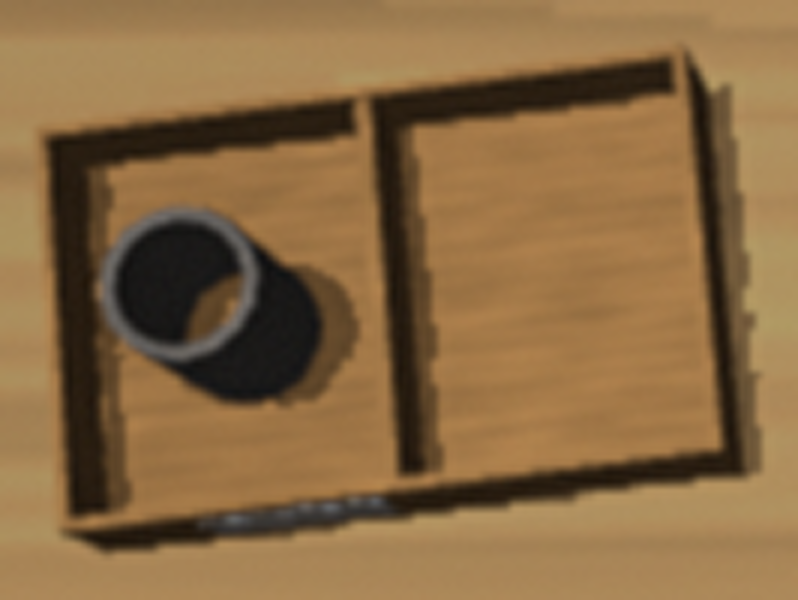

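View pics/trayS.png

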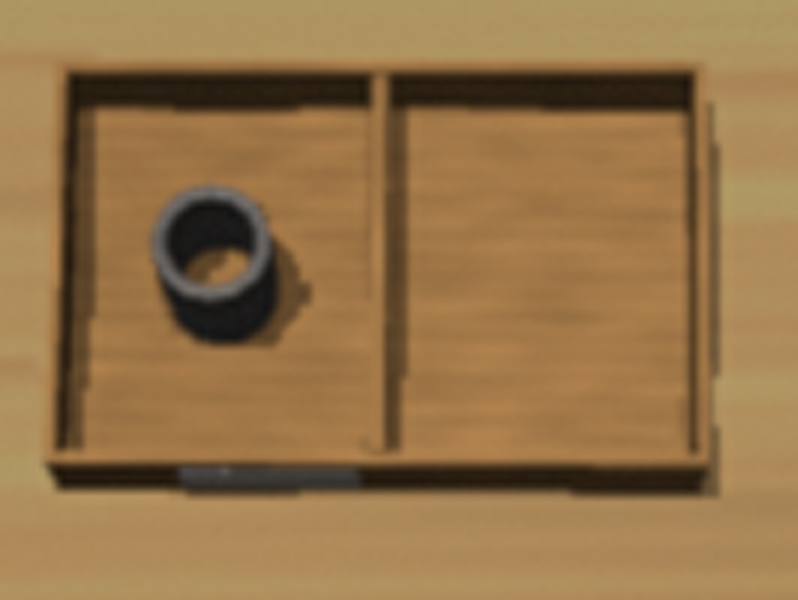

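View pics/trayL.png

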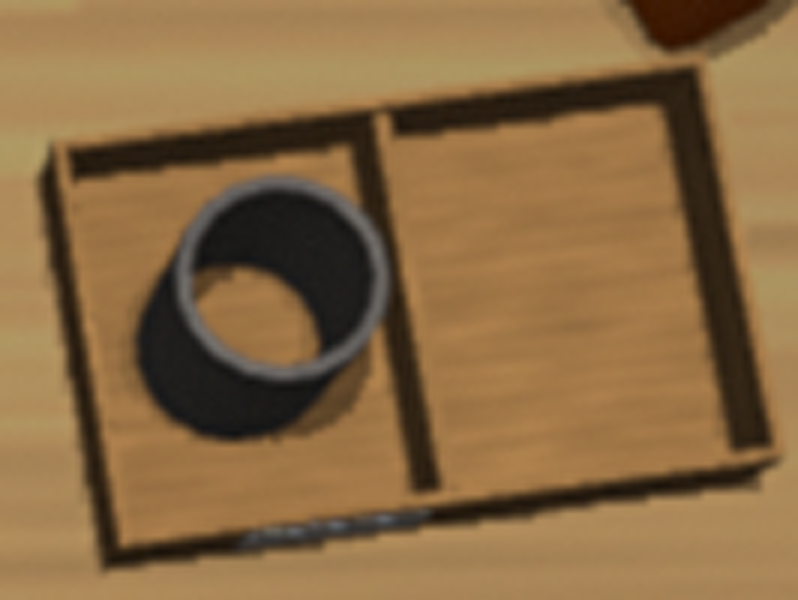

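```bash
python3 - <<'E'
from h import *
import json
f=robot.grab_frame("top"); s=robot.grab_frame("scene")
C={"M":((100,130),[(42,132),(686,48),(738,450),(66,530)]),"S":((250,105),[(60,68),(704,68),(710,465),(48,464)]),"L":((392,112),[(55,145),(700,65),(778,458),(105,552)])}
cp={"M":(.3466,.2797,.053),"S":(.4337,-.0515,.044),"L":(.4532,.0545,.066)}
for n,(o,c) in C.items():
    P=cast(f,(np.array(c)+.5)/6-.5+np.array(o),.032)
    L=[np.linalg.norm(P[i]-P[(i+1)%4]).round(4) for i in range(4)]
    # tray y = from right mid to left mid
    y=(P[0]+P[3]-P[1]-P[2])[:2]; y/=np.linalg.norm(y); ct=P[:,:2].mean(0); e=ct-.045*y
    yaw=np.arctan2(-y[0],y[1])
    print(n,"sides",L,"ctr",ct.round(4),"empty",e.round(4),"yaw",yaw.round(3))
    T=np.linalg.inv(s["extrinsics"])
    for nm,pt in(("coup",cp[n]),("empty",(*e,.003))):
        q=s["K"]@(T@[*pt,1])[:3]; cv2.circle(s["frame"],tuple(int(x) for x in q[:2]/q[2]),2,(255,0,255),-1)
    # IK: jaw axis along tray x
    for j in(yaw,yaw+np.pi): 
        q=robot.solve_ik([*e,.05],down(j)); print("  place ik",None if q is None else np.round(q,2))
cv2.imwrite("pics/chk.png",s["frame"][:,:,::-1])
for n,c in cp.items():
    for j in np.deg2rad([0,45,90,135,180,225]):
        q=robot.solve_ik([c[0],c[1],.02],down(j)); print(n,np.rad2deg(j).round(),None if q is None else np.round(q,2))
E
```

```text
M sides [np.float64(0.1808), np.float64(0.116), np.float64(0.1844), np.float64(0.1138)] ctr [0.6011 0.2735] empty [0.6063 0.2288] yaw 0.116
  place ik [ 0.25  0.63  1.57 -0.    0.94  0.14]
  place ik None
S sides [np.float64(0.1799), np.float64(0.114), np.float64(0.1809), np.float64(0.1142)] ctr [0.6476 0.0262] empty [ 0.647  -0.0188] yaw -0.014
  place ik [-0.14  0.63  1.57 -0.    0.94 -0.12]
  place ik None
L sides [np.float64(0.1795), np.float64(0.1127), np.float64(0.1837), np.float64(0.1156)] ctr [ 0.6214 -0.2147] empty [ 0.6269 -0.2593] yaw 0.123
  place ik [-0.49  0.66  1.49 -0.    0.98 -0.62]
  place ik [-0.49  0.66  1.49 -0.    0.98  2.52]
M 0.0 [ 0.52  0.49  2.05 -0.    0.6   0.52]
M 45.0 [ 0.52  0.49  2.05 -0.    0.6  -0.26]
M 90.0 [ 0.52  0.49  2.05 -0.    0.6  -1.05]
M 135.0 [ 0.52  0.49  2.05 -0.    0.6  -1.83]
M 180.0 [ 0.52  0.49  2.05 -0.    0.6  -2.62]
M 225.0 [ 0.52  0.49  2.05 -0.    0.6   2.88]
S 0.0 [-0.28  0.48  2.07 -0.    0.59 -0.28]
S 45.0 [-0.28  0.48  2.07 -0.    0.59 -1.06]
S 90.0 [-0.28  0.48  2.07 -0.    0.59 -1.85]
S 135.0 [-0.28  0.48  2.07 -0.    0.59 -2.63]
S 180.0 [-0.28  0.48  2.07 -0.    0.59  2.86]
S 225.0 [-0.28  0.48  2.07 -0.    0.59  2.08]
L 0.0 [-0.03  0.5   2.03 -0.    0.62 -0.03]
L 45.0 [-0.03  0.5   2.03 -0.    0.62 -0.82]
L 90.0 [-0.03  0.5   2.03 -0.    0.62 -1.6 ]
L 135.0 [-0.03  0.5   2.03 -0.    0.62 -2.39]
L 180.0 None
L 225.0 [-0.03  0.5   2.03 -0.    0.62  2.32]
```

View pics/chk.png

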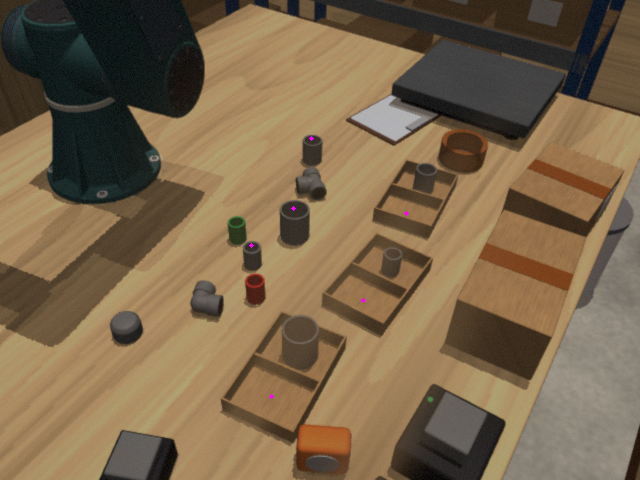

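```bash
cat >> h.py <<'E'
def pick(x,y,z,yaw,opn,w,up=.13):
    R=down(yaw); robot.move_pose([x,y,z+up],R); robot.move_gripper(opn)
    if robot.line_to([x,y,z],None,.15,15): print("CONTACT on descent",robot.current_eef_pos()); return False
    robot.move_gripper(max(0,w-.012)); g=robot.current_finger_gap()
    robot.line_to([x,y,z+up],None,.15); print("gap",g,robot.current_finger_gap(),"expect",w,"t",robot.current_t(),robot.current_force().round(2))
    return abs(g-w)<.006
def place(x,y,z,yaw,w,up=.13):
    R=down(yaw); robot.move_pose([x,y,z+up],R); robot.line_to([x,y,z+.02],None,.18)
    c=robot.line_to([x,y,z],None,.04,6); print("touch",c,robot.current_eef_pos().round(4),robot.current_finger_gap())
    robot.move_gripper(w+.014); robot.wait(.2); robot.line_to([x,y,z+up],None,.15); print("t",robot.current_t())
def snap(n,name):
    f=robot.grab_frame(n); cv2.imwrite(f"pics/{name}.png",f["frame"][:,:,::-1])
E
python3 - <<'E'
from h import *
ok=pick(.4532,.0545,.038,0.0,.080,.056); print(ok)
snap("scene","L_lift")
E
```

```text
gap 0.05384084354137891 0.053828569461064076 expect 0.056 t 5.4 [ 0.42  0.31 -0.48]
True
```

View pics/L_lift.png

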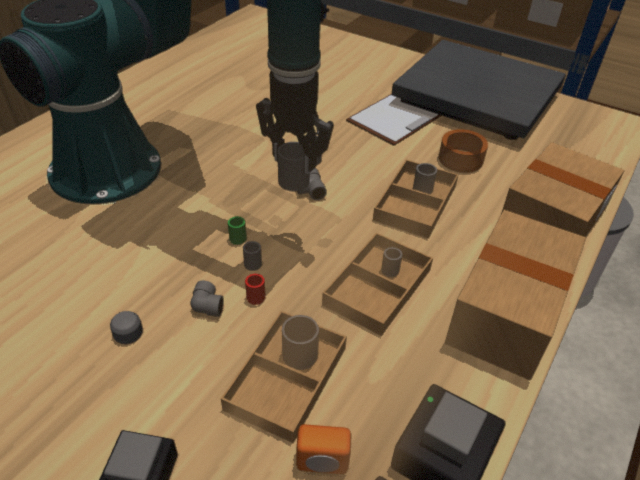

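The large coupling hangs in the jaws at pixel (292,167), upright. Next I place it.

```bash
python3 - <<'E'
from h import *
place(.6269,-.2593,.0415,.123,.056)
ok=pick(.4337,-.0515,.020,np.deg2rad(35),.060,.033); print(ok)
snap("scene","S_lift"); snap("top","S_lift_top")
E
```

```text
touch True [ 0.6267 -0.2593  0.0421] 0.053528639697185694
t 9.575
gap 0.030777744798718202 0.0304727976421112 expect 0.033 t 13.3417 [ 0.01  0.74 -0.17]
True
```

View pics/S_lift.png

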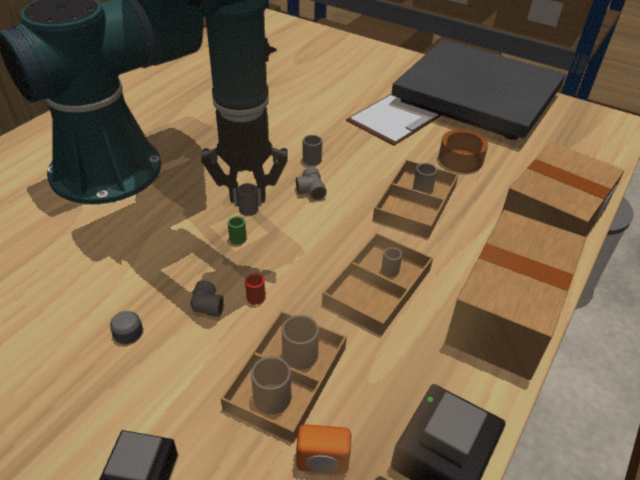

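The large coupling stands in its cell at (271,386), and the small grey one is held at (248,199). Next come placing the small one and picking up the medium.

```bash
python3 - <<'E'
from h import *
place(.647,-.0188,.0235,-.014,.033)
ok=pick(.3466,.2797,.028,0.0,.066,.043); print(ok)
snap("scene","M_lift")
E
```

```text
touch True [ 0.6468 -0.0187  0.024 ] 0.030856440278952783
t 17.1
gap 0.04120093667517798 0.0413216556270619 expect 0.043 t 21.3583 [ 0.58  0.55 -0.97]
True
```

View pics/M_lift.png

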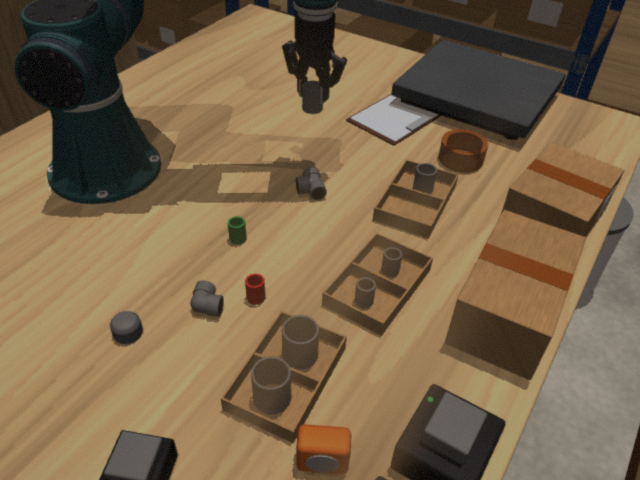

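The small coupling stands in its cell at (365,292), and the medium one is held at (312,97).

```bash
python3 - <<'E'
from h import *
place(.6063,.2288,.0315,.116,.043)
robot.move_pose([.45,0,.3],down(0))
snap("scene","end_s"); 
f=robot.grab_frame("top"); cv2.imwrite("pics/end_t.png",f["frame"][:,:,::-1])
hsv=cv2.cvtColor(f["frame"],cv2.COLOR_RGB2HSV)
T=np.linalg.inv(f["extrinsics"])
for n,e,h in(("L",(.6269,-.2593),.069),("S",(.647,-.0188),.047),("M",(.6063,.2288),.056)):
    q=f["K"]@(T@[*e,h,1])[:3]; u,v=(q[:2]/q[2]).astype(int); w=26
    roi=hsv[v-w:v+w,u-w:u+w]; m=((roi[...,1]<70)&(roi[...,2]>62)).astype(np.uint8)
    k,l,st,_=cv2.connectedComponentsWithStats(m,connectivity=8); i=1+np.argmax(st[1:,4]); m=(l==i).astype(np.uint8)
    c=max(cv2.findContours(m,cv2.RETR_EXTERNAL,cv2.CHAIN_APPROX_NONE)[0],key=len)[:,0]+[u-w,v-w]
    print(n,(u,v),[np.round(a,4) for a in circ(cast(f,c,h))],"aim",e)
print(robot.current_t())
E
```

```text
touch True [0.6061 0.2287 0.0321] 0.04115910951478773
t 25.2167Traceback (most recent call last):
  File "<stdin>", line 11, in <module>
    return _wrapfunc(a, 'argmax', axis=axis, out=out, **kwds)
    return bound(*args, **kwds)
ValueError: attempt to get argmax of an empty sequence
```

View pics/end_s.png

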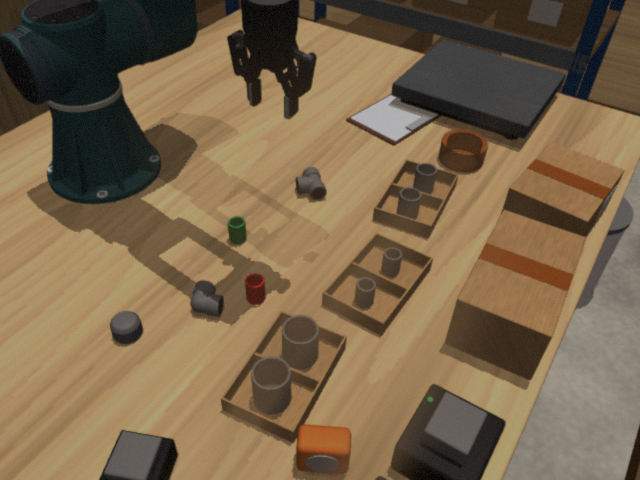

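View pics/end_t.png

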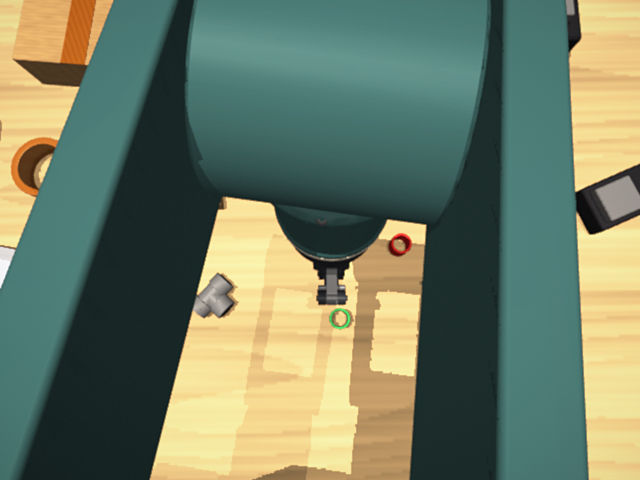

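The scene view shows all three couplings upright in their cells at (271,386), (365,292) and (410,203). The arm blocks the top view, so I'm moving it back to the start pose to measure.

```bash
python3 - <<'E'
from h import *
robot.set_joints([-1.409,.359,1.51,0,1.272,-.115])
f=robot.grab_frame("top"); cv2.imwrite("pics/end_t2.png",f["frame"][:,:,::-1])
hsv=cv2.cvtColor(f["frame"],cv2.COLOR_RGB2HSV)
T=np.linalg.inv(f["extrinsics"])
for n,e,h in(("L",(.6269,-.2593),.069),("S",(.647,-.0188),.047),("M",(.6063,.2288),.056)):
    q=f["K"]@(T@[*e,h,1])[:3]; u,v=(q[:2]/q[2]).astype(int); w=26
    roi=hsv[v-w:v+w,u-w:u+w]; m=((roi[...,1]<70)&(roi[...,2]>62)).astype(np.uint8)
    k,l,st,_=cv2.connectedComponentsWithStats(m,connectivity=8); i=1+np.argmax(st[1:,4]); m=(l==i).astype(np.uint8)
    c=max(cv2.findContours(m,cv2.RETR_EXTERNAL,cv2.CHAIN_APPROX_NONE)[0],key=len)[:,0]+[u-w,v-w]
    print(n,(u,v),[np.round(a,4) for a in circ(cast(f,c,h))],"aim",e)
print(robot.current_t())
E
```

```text
L (np.int64(494), np.int64(151)) [array([ 0.6258, -0.2587]), np.float64(0.0538), np.float64(0.0005)] aim (0.6269, -0.2593)
S (np.int64(340), np.int64(145)) [array([ 0.6454, -0.0184]), np.float64(0.0303), np.float64(0.0004)] aim (0.647, -0.0188)
M (np.int64(186), np.int64(170)) [array([0.6048, 0.2287]), np.float64(0.0404), np.float64(0.0003)] aim (0.6063, 0.2288)
28.8583
```

View pics/end_t2.png

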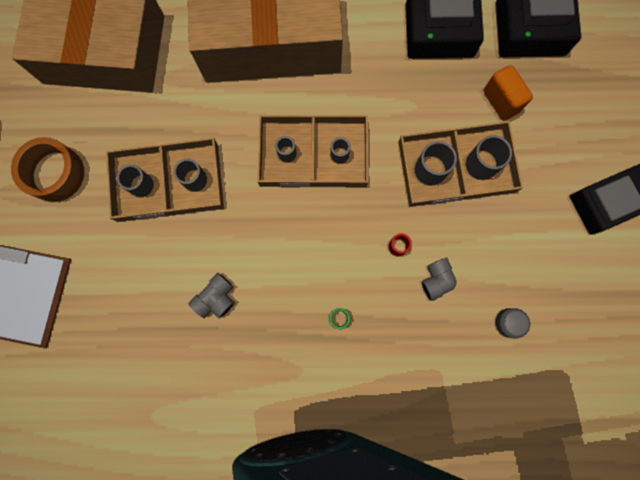

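The couplings sit at (190,174), (341,150) and (490,157), each within 2 mm of its aim point. The elbow (440,278), tee (213,297) and cap (513,323) are at the same pixels as at the start.

```bash
python3 -c "
from plant import robot
robot.hand_in()"
```

```text
the job is handed in; nothing more can be done
```

All three couplings are in the trays that hold their own size, and I handed the job in after about 29 s of robot time.

- **Placement:** the last top view puts the large, small and medium couplings within about 2 mm of the centres of their empty cells. Their measured rims match the fixed couplings beside them to within 0.3 mm. Both the scene and top views show them upright.
- **On the floor:** each descent into a tray stopped on contact about 1 mm above where I expected the floor, allowing for how each coupling was held.
- **Other fittings:** the elbow, tee and end cap, and the red and green look-alikes, appear at the same pixels as before. I judged this by eye.
- **Gripper:** it was open and clear of everything at hand-in.
- **Measurement disagreements:**
  - The rims measured 2–3 mm under nominal, because the contour runs through the edge pixels.
  - The finger gap read about 2 mm below each diameter.
  - My first check from the top camera failed because the arm was in the way. I moved the arm back to its start pose and repeated the check.

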